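# Loosen a lens retaining ring two turns with a fingertip

## Robot

A 6-joint arm with a two-finger parallel gripper is mounted at the origin on a cart in front of the work surface, level with it; the furniture and walls round the work are solid. World frame = base frame: x ahead of the robot, y to its left, z up, the work surface at z = 0. Lengths are in m, angles in rad, forces in N, time in s.
With the tool pointing down it reaches from about 0.275 to 0.75 m from the base axis. Payload 10.2 kg.
Tool frame: the origin (TCP) lies midway between the tips of the shut fingers; the grasp point (between the pads) lies manip.grip_point_offset behind it (manip.grip_point_offset is the distance from the TCP to the grasp point, in m); y points along the fingers, z is the direction in which the jaws open and shut, and the axes are right-handed (so a half turn about y gives the same grasp; the last joint's range is limited). The gripper opens to 88 mm and grips with 3 to 60 N. Pads are 18 mm wide; open, the fingers measure 123 mm over their backs; the gripper's body (75 mm by 187 mm) begins 45 mm behind the grasp point.
Start: joints at [0.949, 0.313, 1.498, -0, 1.331, -0.223], TCP at [0.204, 0.484, 0.239] pointing down, gripper open.
Joint ranges: [-2.94, 2.94], [-0.97, 2.17], [0.19, 2.56], [-1.23, 4.37], [0.02, 3.11], [-2.88, 2.88]. Speed limits (rad/s): [2.39, 2.39, 3.01, 3.14, 3.14, 3.14].

## Interface

Orientations are given as a unit quaternion [w, x, y, z].
In Python, from bench import sensors, grab_frame, get_calibration, manip gives the robot as it stands. The module is installed in compiled form; this text tells all that it offers.
- The arm moves only by the shell command python3 -m handwheel 'ROWS' [OPENING] [FORCE]. ROWS is a JSON object of lists of equal length, an entry for each row: "travel": the shift along the tool's x, y, z in m, a list of three; "twist": the turn about the tool's y in degrees. A call has 1 to 20 rows; each row shifts and turns the commanded pose from where the row before left it, along the tool's axes as they then stand; what a row does not reach is not made up. A row lasts 1/12 s, in which the tool goes at most 41.7 mm and 7.16 degrees, less where a joint would pass 70% of its speed; a pose out of reach is approached as far as the arm can. A call is refused whole if a number of a shift passes 0.0417 or a number of a turn 7.16, either way. A call with a gripper value outside its range is refused whole. OPENING is the gripper's target within -1 to 1 (shut at 1, half-way at 0, fully open at -1), set as the call begins (- or left out, the last holds). The fingers move at their own pace and stop on an object; FORCE is the grip in N (left out, the last holds). Time passes only in rows, so rows that do not move let the fingers close. It gives the time, the measured TCP pose, the force and the opening at its end, in the units of the state.
- sensors.read_state(): the state, without advancing time (a new reading comes with each control period).
- grab_frame(name): name is "scene" or "top" or "wrist"; returns (picture, depth): 480x640x3 uint8, red, green, blue; 480x640 float32, m along the optical axis (not along the pixel's ray), 0 where there is no reading.
- get_calibration(name): a dict with "fx", "fy", "cx", "cy" (pixels), "position" and "orientation" of the camera in the world; the wrist camera has in their place "T_tool_cam" (4x4, takes a point from camera to tool coordinates, whose origin is the TCP and whose axes are the tool frame's). Camera axes: x right, y down, z forward; pixel columns grow to the right and rows downward; lengths in m; the calibration is good to about 2 mm. A picture is of the moment at which its call begins: read the wrist's pose just before it. get_calibration takes no time and is no camera call.
- manip.finish_job(): hands the job in, once; it reports no verdict.
The state is a dict: "clock": time; "qpos": joint angles; "dq": joint speeds; "joint_torque": joint torques, N m; "ee_pos": TCP position; "eef_rot": TCP orientation; "wrist_force": force on the tool from outside, world axes, zero at the start; "ft_torque": the same for the moment, N m; "width": finger opening in m.
Only numpy, scipy, OpenCV 4.12 (cv2) and the standard library are available. Lean on these libraries where they do the work, as an engineer would, in place of code of your own. Each camera call takes 0.05 s, during which the arm holds its last target.

## Task

Loosen the dark knurled retaining ring of the lens cell: push its rim round anticlockwise (seen from above) with a fingertip or the outside of the closed fingers, until the ring's white dot, which now stands a little past the red line, has come round to the red line for the second time. Leave the dot at the line then; do not unscrew the ring well past it. Leave the small things standing round the cell where they are, and finish clear of everything.

Things in the scene. Friction and masses are not known exactly. Their poses are not given: they have to be found in the camera images.
- lens_cell: aluminium lens cell bolted to the desk. Origin: centre of its underside, on the ring's axis, z up. Foot flange 132 mm across, 10 mm high (bolt heads to z = 13.5 mm); barrel of radius 40 mm up to z = 36 mm, the ring above; glass lens in the middle, top at z = 57 mm. Towards its own -x: a red line just inside the ring and a red block on the flange, 58 mm from the axis, top at z = 22 mm
- index_line (a point): middle of the red line (7 x 5 mm) on the fixed inner face, 32.5 mm from the ring's axis towards the cell's own -x, 52.5 mm above the desk
- ring_dot (a point): white dot, 8 mm across, on the top face of the dark ring, 42.8 mm from the ring's axis; it goes round with the ring
- ring (a joint): angle of the dark ring, rad, counted over full turns, growing anticlockwise from above. 0: tight, dot at line; 12.57: dot at line the second time; starts at 0.3 to 1.5. Ring: 99 mm across its 30 upright ribs (95 between them; too wide to grip), z = 36 to 54 mm when tight, rising 2 mm a turn. Even friction, about 2.5 N along the rim; stays where left; turns both ways; thread ends at 18.8
- body_cap: loose round black cap, 57 mm across, 9 mm high, origin under its centre; a bystander
- coverslips: loose blue and white box, 35 x 35 x 21 mm, origin under its centre; a bystander
- oil: loose small amber bottle with a white cap, 30 mm across, 66 mm high, origin under its centre; a bystander

How it is judged:
On the way, in this order (a step that is already met when the one before it is completed fails the run):
1. the fingers push the ring round until the dot reaches the line for the first time (value of joint ring above 6 rad and contact force between the fingers and ring above 0.2 N).
2. the dot comes round to the line for the second time (value of joint ring above 12.27 rad), for 0.1 s.
At the end, for the whole second after the job is handed in: the ring rests with its white dot at the red line for the second time (12.57 rad from tight, within 0.3 rad either way), and the cap, the box and the bottle are within 20 mm of where they stood (value of joint ring between 12.27 and 12.87 rad and velocity of joint ring between -0.05 and 0.05 rad/s and distance of each of body_cap, coverslips, oil from where it was at the start of the episode below 0.02 m); the robot touches nothing.
It fails at once if the ring is unscrewed more than 1 rad past the second meeting of dot and line (value of joint ring above 13.57 rad).
It fails at once if the cap, the box or the bottle is moved by more than 20 mm, lifted or carried (distance of any of body_cap, coverslips, oil from where it was at the start of the episode above 0.02 m).
It also fails if it takes over 51 s, if anything falls off the work surface, if the arm or the gripper's body presses on something with over 40 N, if the wrist force passes 120 N, or if a joint passes its speed limit or range.

## Working session

There is one attempt and no reset: what is moved stays moved. The work goes in short steps, Python scripts to look and compute and a shell command to move; the robot and the scene stay as the last step left them, time stands still between calls to the robot, and variables do not carry over. Pictures are saved under pics/ and viewed, and the job is handed in when it is done.

```bash
mkdir -p pics; python3 - <<'E'
from bench import sensors, grab_frame, get_calibration, manip
import cv2, json
s=sensors.read_state(); print(s); print(manip.grip_point_offset)
for n in ["scene","top"]:
    p,d=grab_frame(n); cv2.imwrite(f"pics/{n}0.png",p[:,:,::-1]); print(n,get_calibration(n))
print(get_calibration("wrist"))
E
```

```text
{'clock': 0.0, 'qpos': array([ 9.48604343e-01,  3.13416686e-01,  1.49845436e+00, -1.64750879e-05,
        1.33100351e+00, -2.23436777e-01]), 'dq': array([ 5.13247225e-04,  2.21449884e-03,  9.08443692e-04, -7.79183965e-05,
       -5.26543821e-04, -1.26772717e-03]), 'joint_torque': array([ 7.65488712e-04, -4.02207291e+01, -2.52267909e+01,  6.94274856e-02,
        3.52914515e-02, -1.22527340e-04]), 'ee_pos': array([0.20372173, 0.48358323, 0.23817162]), 'eef_rot': array([-0.69268352,  0.69351479, -0.1402285 ,  0.13986688]), 'wrist_force': array([ 1.3954559 ,  0.52682442, -0.53344982]), 'ft_torque': array([-0.02536177,  0.01215854,  0.09307944]), 'width': 0.08785492025082199}
0.0187
scene {'fx': 591.2268994262553, 'fy': 591.2268994262553, 'cx': 330.55207444203575, 'cy': 235.57613422968927, 'position': array([ 0.04414755, -0.4202973 ,  0.63404202]), 'orientation': array([-0.40152976,  0.83242295, -0.34954412,  0.15383366])}
top {'fx': 517.5350048655006, 'fy': 517.5350048655006, 'cx': 309.2187168373708, 'cy': 244.0934511611479, 'position': array([0.41096857, 0.06867246, 0.91386466]), 'orientation': array([ 0.05788797, -0.69912832,  0.71161235, -0.03842438])}
{'fx': 389.12386461032844, 'fy': 389.12386461032844, 'cx': 324.1749901336621, 'cy': 243.77706613997367, 'T_tool_cam': array([[-5.19837256e-04,  9.57467738e-01,  2.88539878e-01,
        -7.39261196e-02],
       [ 3.92423511e-04, -2.88539699e-01,  9.57467852e-01,
        -1.47180491e-01],
       [ 9.99999788e-01,  6.10957293e-04, -2.25739166e-04,
         7.15445955e-04],
       [ 0.00000000e+00,  0.00000000e+00,  0.00000000e+00,
         1.00000000e+00]])}
```

View pics/scene0.png

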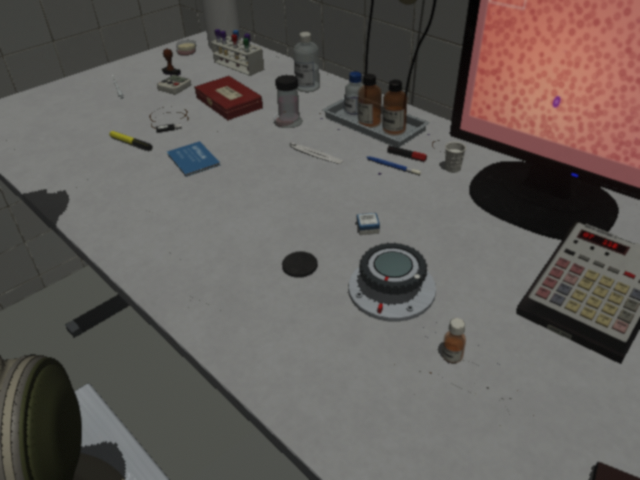

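View pics/top0.png

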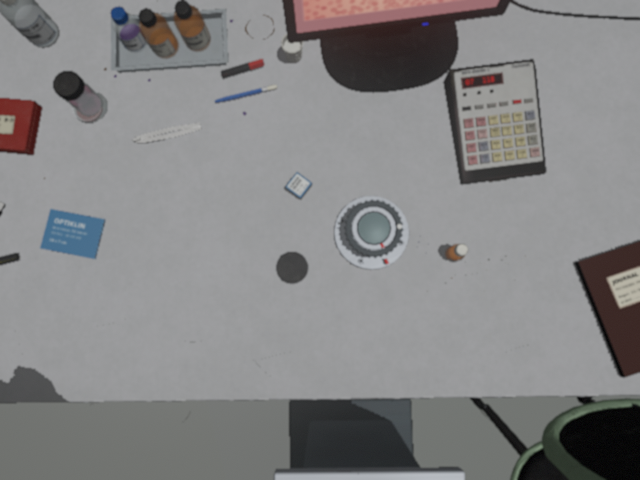

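The top view shows the cell at about (371,232), the red line at (380,246), the white dot at about (402,227), the cap at (292,267), the box at (298,185) and the bottle at (456,252). Next I'll measure these.

```bash
cat > h.py <<'E'
import numpy as np, cv2
from scipy.spatial.transform import Rotation as R
from bench import get_calibration
def px2w(n,u,v,z):
    c=get_calibration(n); q=c['orientation']; r=R.from_quat([q[1],q[2],q[3],q[0]])
    d=r.apply([(u-c['cx'])/c['fx'],(v-c['cy'])/c['fy'],1]); p=c['position']
    return p+d*(z-p[2])/d[2]
def w2px(n,P):
    c=get_calibration(n); q=c['orientation']; r=R.from_quat([q[1],q[2],q[3],q[0]])
    d=r.inv().apply(np.asarray(P)-c['position']); return np.array([c['fx']*d[0]/d[2]+c['cx'],c['fy']*d[1]/d[2]+c['cy']])
E
python3 - <<'E'
import cv2
from h import *
from bench import sensors
p=cv2.imread('pics/top0.png'); cv2.imwrite('pics/topz.png',cv2.resize(p[165:305,260:480],None,fx=3.6,fy=3.6,interpolation=cv2.INTER_CUBIC))
p=cv2.imread('pics/scene0.png'); cv2.imwrite('pics/scenez.png',cv2.resize(p[230:370,270:480],None,fx=3.6,fy=3.6,interpolation=cv2.INTER_CUBIC))
s=sensors.read_state(); q=s['eef_rot']; print(R.from_quat([q[1],q[2],q[3],q[0]]).as_matrix().round(3))
for z,u,v in [(0.01,371.5,232.5),(.0525,380,246),(.054,402,227),(0.009,292,267),(.021,298,185),(.066,461,250)]: print(px2w('top',u,v,z).round(4))
E
```

```text
[[ 0.922 -0.001  0.388]
 [-0.388 -0.001  0.922]
 [-0.    -1.    -0.001]]
[ 0.5537 -0.0175  0.01  ]
[ 0.5238 -0.0269  0.0525]
[ 0.555  -0.0646  0.054 ]
[0.4953 0.1236 0.009 ]
[0.6397 0.1106 0.021 ]
[ 0.5128 -0.1573  0.066 ]
```

View pics/topz.png

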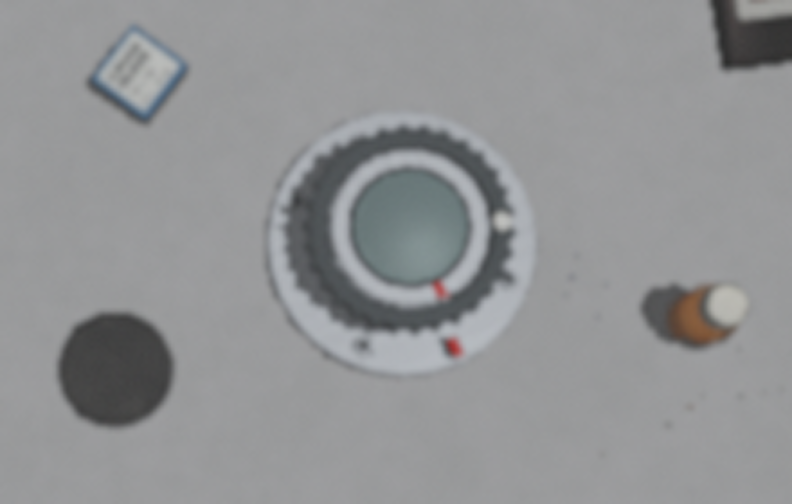

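View pics/scenez.png

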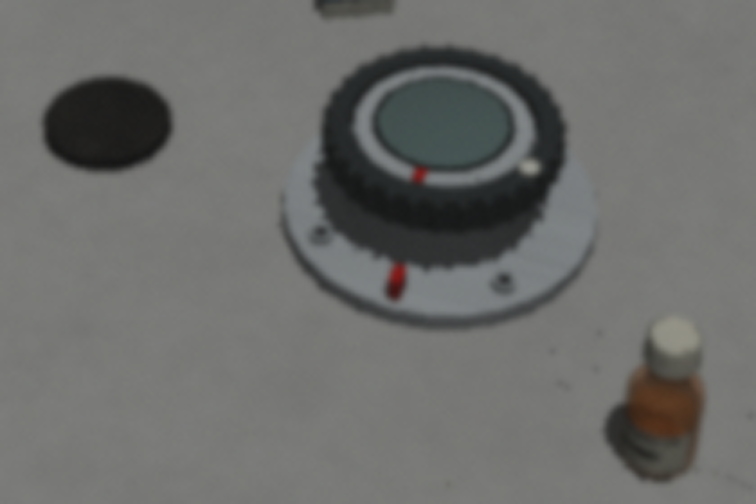

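```bash
python3 - <<'E'
from h import *
def t(x,y,z): return px2w('top',260+x/3.6,165+y/3.6,z)
def s(x,y,z): return px2w('scene',270+x/3.6,230+y/3.6,z)
print('flange top',t(401,243,.01)); print('glass top',t(411,226,.056)); print('glass scene',s(444,122,.056)); print('inner scene',s(444,125,.0525))
c=(t(401,243,.01)+t(411,226,.056)+s(444,122,.056))/3
print('c',c)
for n,p in [('line t',t(440,290,.0525)),('line s',s(419,175,.0525)),('dot t',t(503,221,.0545)),('dot s',s(530,167,.0545)),('block t',t(454,347,.022))]:
    d=p-c; print(n,p.round(4),np.hypot(*d[:2]),np.arctan2(d[1],d[0]))
E
```

```text
flange top [ 0.55366589 -0.01730674  0.01      ]
glass top [ 0.55431342 -0.01782455  0.056     ]
glass scene [ 0.55324101 -0.01886897  0.056     ]
inner scene [ 0.55492883 -0.01762571  0.0525    ]
c [ 0.55374011 -0.01800009  0.04066667]
line t [ 0.5245 -0.0306  0.0525] 0.031863094572683846 -2.7342693354991447
line s [ 0.5255 -0.0297  0.0525] 0.030553133396009097 -2.748415649513408
dot t [ 0.556  -0.0607  0.0545] 0.04280073815407081 -1.5169529475083436
dot s [ 0.5576 -0.0598  0.0545] 0.04194774143504623 -1.478663500408703
block t [ 0.5008 -0.0399  0.022 ] 0.05724587710501638 -2.7497599542838436
```

Measured values:
- **Cell:** the axis is at about (0.554, -0.018). Radii and heights agree with the given sizes.
- **Line and dot:** the line's azimuth is about -2.745 and the dot's about -1.50. That makes the ring about 1.24 rad now, with about 11.3 rad left to turn.

My plan is to push the rim with the finger sides, moving the tool on an arc while it twists with the ring. I'll work in several passes.

```bash
python3 -m handwheel '{"travel":[[0.0327,0,-0.0165],[0.0327,0,-0.0165],[0.0327,0,-0.0165],[0.0327,0,-0.0165],[0.0327,0,-0.0165],[0.0327,0,-0.0165],[0.0327,0,-0.0165],[0.0327,0,-0.0165],[0.0327,0,-0.0165],[0.0327,0,-0.0165],[0.0327,0,-0.0165],[0.0327,0,-0.0165],[0.0327,0,-0.0165],[0.0327,0,-0.0165],[0.0327,0,-0.0165],[0.0327,0,-0.0165],[0.0327,0,-0.0165],[0.0327,0,-0.0165]],"twist":[0,0,0,0,0,0,0,0,0,0,0,0,0,0,0,0,0,0]}' 1 20
python3 -m handwheel '{"travel":[[0,0,0],[0,0,0],[0,0,0],[0,0,0],[0,0,0],[0,0,0],[0,0,0],[0,0,0],[0,0,0],[0,0,0],[0,0,0],[0,0,0],[0,0,0],[0,0,0],[0,0,0],[0,0,0],[0,0,0],[0,0,0],[0,0,0],[0,0,0]],"twist":[7.1,7.1,7.1,7.1,7.1,7.1,7.1,7.1,7.1,7.1,7.1,7.1,7.1,7.1,7.1,7.1,7.1,7.1,7.1,7.1]}'
cat > st.py <<'E'
from h import *
from bench import sensors
s=sensors.read_state(); q=s['eef_rot']; M=R.from_quat([q[1],q[2],q[3],q[0]]).as_matrix()
c=np.array([.554,-.018,0]); d=s['ee_pos']-c
print('t',round(s['clock'],2),'tcp',s['ee_pos'].round(4),'az_x',np.degrees(np.arctan2(M[1,0],M[0,0])).round(2),'q',s['qpos'].round(2),'w',round(s['width'],4))
print('r',np.hypot(*d[:2]).round(4),'phi',np.degrees(np.arctan2(d[1],d[0])).round(1),'Ftool',(M.T@s['wrist_force']).round(2),'-> centre in tool axes',(M.T@(-d)).round(4), 'down', M[:,1].round(3))
E
python3 st.py
```

```text
clock: 1.6
ee_pos: [0.6317, -0.02, 0.2383]
eef_rot: [0.693, -0.693, 0.14, -0.14]
wrist_force: [0.0, 0.1, 0.4]
width: 0.0007
clock: 3.27
ee_pos: [0.6308, -0.0184, 0.2382]
eef_rot: [0.091, -0.091, 0.701, -0.701]
wrist_force: [0.9, 0.7, 0.3]
width: 0.0005
t 3.27 tcp [ 0.6308 -0.0184  0.2382] az_x -165.2 q [-0.21  0.55  1.14 -0.    1.45  1.1 ] w 0.0005
r 0.0768 phi -0.3 Ftool [-1.05 -0.28 -0.4 ] -> centre in tool axes [ 0.074   0.2383 -0.0199] down [-0.001  0.    -1.   ]
```

```bash
python3 -m handwheel '{"travel":[[0,0,0],[0,0,0],[0,0.034,0],[0,0.034,0],[0,0.034,0],[0,0.034,0],[0,0.034,0],[0,0.034,0],[0,0,0]],"twist":[7.1,7.1,0.6,0,0,0,0,0,0]}'
python3 st.py; python3 - <<'E'
from bench import grab_frame
import cv2
for n in ('wrist','scene'):
    p,d=grab_frame(n); 
    if n=='scene': p=cv2.resize(p[200:380,270:510],None,fx=3.3,fy=3.3)
    cv2.imwrite(f'pics/{n}1.png',p[:,:,::-1])
E
```

```text
clock: 4.02
ee_pos: [0.6272, -0.0177, 0.0279]
eef_rot: [-0.002, -0.006, 0.708, -0.706]
wrist_force: [-0.2, -0.5, -0.7]
width: 0.0004
t 4.02 tcp [ 0.6272 -0.0177  0.0279] az_x -179.65 q [-0.21  0.76  1.37 -0.    1.03  1.35] w 0.0004
r 0.0732 phi 0.2 Ftool [0.16 0.68 0.55] -> centre in tool axes [ 0.0729  0.0287 -0.0001] down [-0.012  0.003 -1.   ]
```

View pics/wrist1.png

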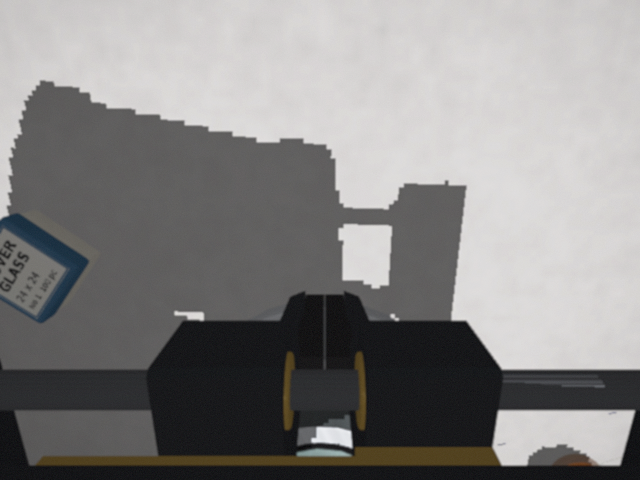

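View pics/scene1.png

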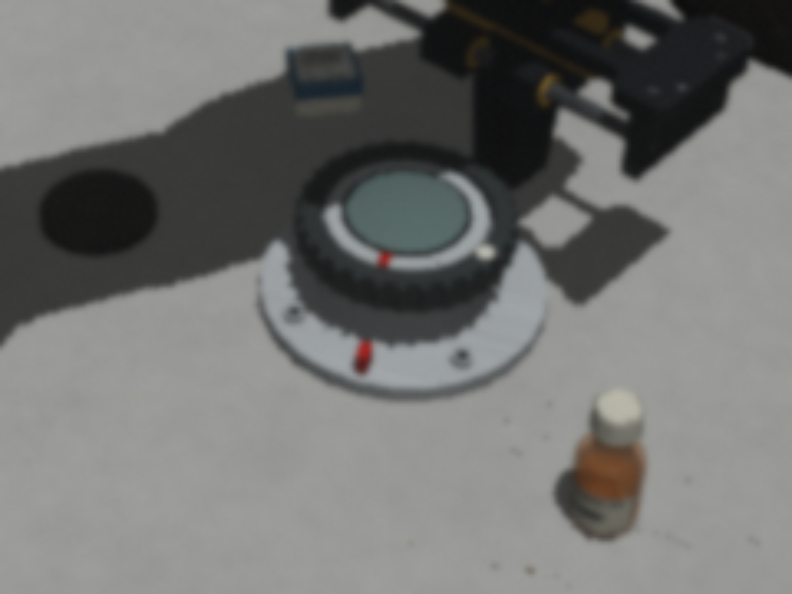

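The scene view shows the fingers standing beyond the ring's far side, clear of the rim and flange. The wrist view shows only the desk outside the ring, with the box at the left and the bottle at the bottom right. Next I'll check the settled pose and move in gently.

```bash
python3 st.py; python3 -m handwheel '{"travel":[[0.005,0,0],[0.005,0,0],[0,0,0]],"twist":[0,0,0]}';python3 st.py;
```

```text
t 4.12 tcp [ 0.6308 -0.0184  0.0348] az_x -179.65 q [-0.21  0.75  1.36  0.    1.03  1.35] w 0.0006
r 0.0768 phi -0.3 Ftool [-0.62 -0.78  0.08] -> centre in tool axes [ 0.0768  0.0349 -0.0009] down [-0.001  0.    -1.   ]
clock: 4.37
ee_pos: [0.6209, -0.0186, 0.0366]
eef_rot: [-0.003, 0.001, -0.707, 0.707]
wrist_force: [-0.4, 0.0, -0.8]
width: 0.0006
t 4.37 tcp [ 0.6209 -0.0186  0.0366] az_x -179.65 q [-0.22  0.73  1.4  -0.    1.01  1.35] w 0.0006
r 0.0669 phi -0.5 Ftool [ 0.38  0.85 -0.05] -> centre in tool axes [ 0.067   0.0365 -0.001 ] down [ 0.002 -0.001 -1.   ]
```

```bash
python3 -m handwheel '{"travel":[[0.004,0,0],[0.002,0,0],[0,0,0]],"twist":[0,0,0]}' >/dev/null;python3 st.py; python3 -m handwheel '{"travel":[[0.002,0,0],[0,0,0]],"twist":[0,0]}'>/dev/null;python3 st.py;python3 -m handwheel '{"travel":[[0.002,0,0],[0,0,0]],"twist":[0,0]}'>/dev/null;python3 st.py
```

```text
t 4.62 tcp [ 0.6149 -0.0186  0.0353] az_x -179.65 q [-0.22  0.72  1.42  0.    1.    1.34] w -0.0001
r 0.0609 phi -0.6 Ftool [ 0.09 -0.43  0.16] -> centre in tool axes [ 0.0609  0.0353 -0.001 ] down [ 0.001 -0.    -1.   ]
t 4.78 tcp [ 0.6144 -0.0187  0.0355] az_x -179.67 q [-0.22  0.72  1.42  0.    0.99  1.34] w 0.0004
r 0.0604 phi -0.6 Ftool [-6.58  0.94 -1.4 ] -> centre in tool axes [ 0.0605  0.0352 -0.001 ] down [ 0.005 -0.    -1.   ]
t 4.95 tcp [ 0.614  -0.0187  0.036 ] az_x -179.7 q [-0.22  0.72  1.43  0.    0.99  1.34] w 0.0003
r 0.06 phi -0.7 Ftool [-14.14   3.47  -1.39] -> centre in tool axes [ 0.0604  0.0355 -0.0011] down [ 0.009 -0.001 -1.   ]
```

Contact is at r ≈ 60.5 mm, with stiffness about 4 to 5 N/mm. I'll start the arc with the current radial preload of about 14 N.

```bash
python3 -m handwheel '{"travel":[[0.0002,0,-0.005],[0.0002,0,-0.005],[0.0002,0,-0.005],[0.0002,0,-0.005],[0.0002,0,-0.005],[0.0002,0,-0.005],[0.0002,0,-0.005],[0.0002,0,-0.005]],"twist":[-5,-5,-5,-5,-5,-5,-5,-5]}' >/dev/null;python3 st.py; python3 - <<'E'
from bench import grab_frame
import cv2
for n in ('scene',):
    p,d=grab_frame(n); 
    p=cv2.resize(p[200:380,270:510],None,fx=3.3,fy=3.3)
    cv2.imwrite(f'pics/{n}2.png',p[:,:,::-1])
E
```

```text
t 5.62 tcp [0.6008 0.0199 0.0362] az_x -139.44 q [-0.16  0.69  1.47  0.    0.97  0.7 ] w 0.0003
r 0.0603 phi 39.0 Ftool [-19.49   2.57   1.62] -> centre in tool axes [ 0.0606  0.0356 -0.0018] down [ 0.01   0.002 -1.   ]
```

View pics/scene2.png

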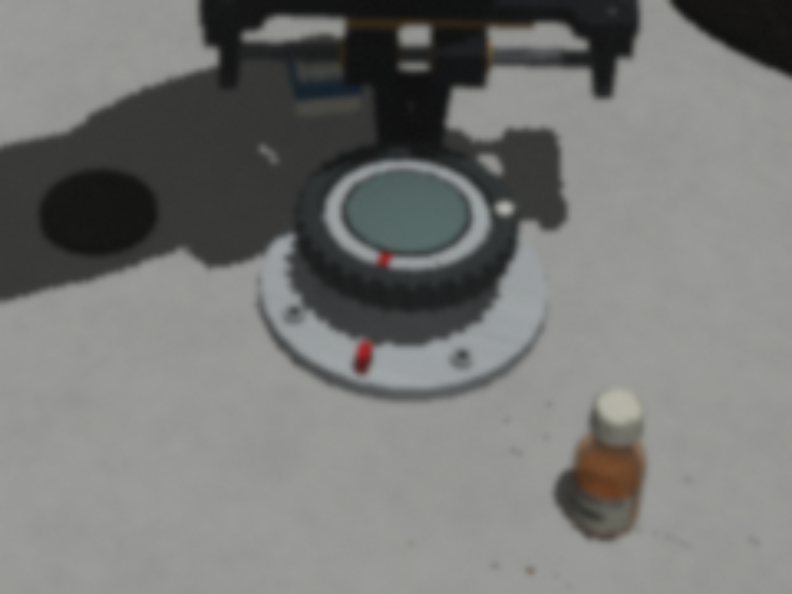

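The dot moved from (486,252) to (505,208), so the ring is being carried. I'll quantify it.

```bash
cat > dot.py <<'E'
import sys
from h import *
from bench import grab_frame
n,tag=sys.argv[1],sys.argv[2]; zd=float(sys.argv[3])
p,_=grab_frame(n); c=np.array([.554,-.018,zd])
cen=w2px(n,c)
# score along circle: bright low-saturation
g=p.astype(int); best=[]
for a in np.arange(-180,180,1.):
    P=c+[.0428*np.cos(np.radians(a)),.0428*np.sin(np.radians(a)),0]
    u,v=w2px(n,P); u,v=int(round(u)),int(round(v)); b=g[max(v-1,0):v+2,max(u-1,0):u+2].reshape(-1,3).min(1).mean(); best.append((b,a,u,v))
best.sort(reverse=True); print([(round(b),a,u,v) for b,a,u,v in best[:6]])
# weighted angle
print('dot az',best[0][1])
u,v=cen.astype(int)
w=p[max(v-80,0):v+80,max(u-110,0):u+110]; cv2.imwrite(f'pics/{tag}.png',cv2.resize(w,None,fx=3.5,fy=3.5)[:,:,::-1])
E
python3 dot.py scene s3 .0545; python3 -c "
from h import *
d=px2w('scene',270+505/3.3,200+208/3.3,.0545)-[.554,-.018,0];print(np.degrees(np.arctan2(d[1],d[0])))"
```

```text
[(158, np.float64(-39.0), 422, 262), (158, np.float64(-40.0), 422, 262), (158, np.float64(-41.0), 422, 262), (149, np.float64(-42.0), 422, 263), (149, np.float64(-43.0), 422, 263), (149, np.float64(-44.0), 422, 263)]
dot az -39.0
-43.30447358777681
```

The ring turned about 43° for a 40° arc, so there is no slip. I'll carry on with the pass.

```bash
python3 -m handwheel '{"travel":[[0.0002,0,-0.005],[0.0002,0,-0.005],[0.0002,0,-0.005],[0.0002,0,-0.005],[0.0002,0,-0.005],[0.0002,0,-0.005],[0.0002,0,-0.005],[0.0002,0,-0.005],[0.0002,0,-0.005],[0.0002,0,-0.005],[0.0002,0,-0.005],[0.0002,0,-0.005]],"twist":[-5,-5,-5,-5,-5,-5,-5,-5,-5,-5,-5,-5]}' >/dev/null;python3 st.py; python3 dot.py scene s4 .055
```

```text
t 6.72 tcp [0.5438 0.0402 0.0355] az_x -79.39 q [-0.14  0.6   1.65  0.    0.89 -0.33] w 0.0007
r 0.0591 phi 99.9 Ftool [-13.78  -5.55   3.46] -> centre in tool axes [ 0.0592  0.0353 -0.0008] down [ 0.002  0.003 -1.   ]
[(128, np.float64(21.0), 403, 246), (123, np.float64(17.0), 405, 247), (123, np.float64(16.0), 405, 247), (123, np.float64(15.0), 405, 247), (118, np.float64(19.0), 404, 247), (118, np.float64(18.0), 404, 247)]
dot az 21.0
```

```bash
python3 -m handwheel '{"travel":[[0.0002,0,-0.005],[0.0002,0,-0.005],[0.0002,0,-0.005],[0.0002,0,-0.005],[0.0002,0,-0.005],[0.0002,0,-0.005],[0.0002,0,-0.005],[0.0002,0,-0.005],[0.0002,0,-0.005],[0.0002,0,-0.005],[0.0002,0,-0.005],[0.0002,0,-0.005]],"twist":[-5,-5,-5,-5,-5,-5,-5,-5,-5,-5,-5,-5]}' >/dev/null;python3 st.py;  python3 -m handwheel '{"travel":[[0.0002,0,-0.005],[0.0002,0,-0.005],[0.0002,0,-0.005],[0.0002,0,-0.005],[0.0002,0,-0.005],[0.0002,0,-0.005],[0.0002,0,-0.005],[0.0002,0,-0.005],[0.0002,0,-0.005],[0.0002,0,-0.005],[0.0002,0,-0.005],[0.0002,0,-0.005]],"twist":[-5,-5,-5,-5,-5,-5,-5,-5,-5,-5,-5,-5]}' >/dev/null;python3 st.py;python3 dot.py top s5 .055
```

```text
t 7.77 tcp [0.4994 0.001  0.0348] az_x -19.39 q [-0.23  0.53  1.79  0.    0.83 -1.47] w 0.0005
r 0.0578 phi 160.8 Ftool [-0.52 -0.42  3.53] -> centre in tool axes [0.0578 0.0348 0.0001] down [-0.     0.001 -1.   ]
t 8.77 tcp [ 0.5098 -0.056   0.0348] az_x 40.59 q [-0.34  0.55  1.75 -0.    0.84 -2.62] w 0.0001
r 0.0583 phi -139.3 Ftool [ 0.38  0.19 -0.13] -> centre in tool axes [0.0583 0.0348 0.0001] down [-0. -0. -1.]
[(166, np.float64(-77.0), 399, 222), (166, np.float64(-78.0), 399, 222), (166, np.float64(-79.0), 399, 223), (166, np.float64(-80.0), 399, 223), (166, np.float64(-74.0), 399, 221), (166, np.float64(-75.0), 399, 221)]
dot az -77.0
```

View pics/s5.png

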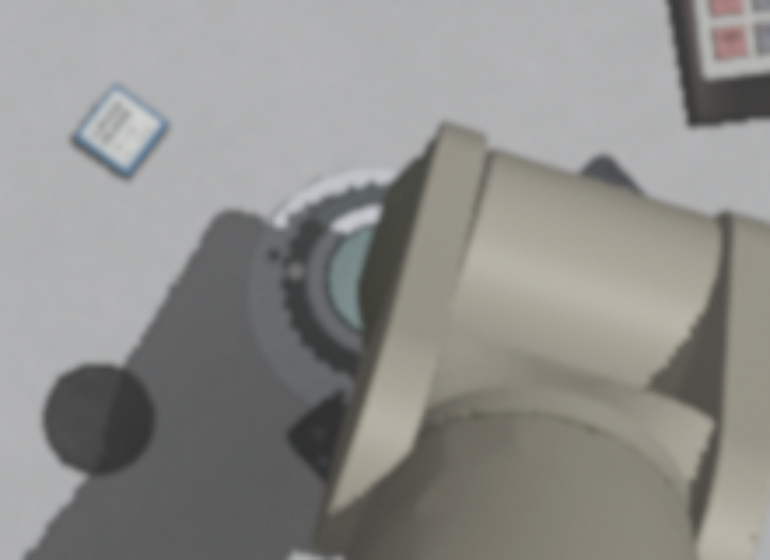

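The top view shows the dot at about (295,270) in the crop, so the push lost contact near φ ≈ 160°. Fitting the contact points gives an axis at about (0.5555, -0.017) and a contact radius of 58.5 mm. That matches the given sizes and agrees with the vision fix within calibration error. I'll back off and rewind outside the ring.

```bash
sed -i 's/\[.554,-.018,/[.5555,-.0171,/g' st.py dot.py; python3 -m handwheel '{"travel":[[-0.014,0,0],[0.0005,0,0.009],[0.0005,0,0.009],[0.0005,0,0.009],[0.0005,0,0.009],[0.0005,0,0.009],[0.0005,0,0.009],[0.0005,0,0.009],[0.0005,0,0.009],[0.0005,0,0.009],[0.0005,0,0.009],[0.0005,0,0.009],[0.0005,0,0.009],[0.0005,0,0.009],[0.0005,0,0.009],[0.0005,0,0.009],[0.0005,0,0.009],[0.0005,0,0.009],[0.0005,0,0.009]],"twist":[0,7,7,7,7,7,7,7,7,7,7,7,7,7,7,7,7,7,7]}' >/dev/null;python3 st.py
python3 -m handwheel '{"travel":[[0.0005,0,0.009],[0.0005,0,0.009],[0.0005,0,0.009],[0.0005,0,0.009],[0.0005,0,0.009],[0.0005,0,0.009],[0.0005,0,0.009],[0.0005,0,0.009],[0.0005,0,0.009],[0.0005,0,0.009],[0.0005,0,0.009],[0.0005,0,0.009],[0.0005,0,0.009],[0.0005,0,0.009],[0.0005,0,0.009],[0.0005,0,0.009],[0.0005,0,0.009],[0,0,0],[0,0,0]],"twist":[7,7,7,7,7,7,7,7,7,7,7,7,7,7,7,7,7,0,0]}' >/dev/null;python3 st.py; python3 dot.py top s6 .0553
```

```text
t 10.4 tcp [0.5493 0.0574 0.0347] az_x -86.1 q [-0.11  0.61  1.63  0.    0.9  -0.18] w 0.0008
r 0.0748 phi 94.8 Ftool [ 0.52 -0.22 -0.6 ] -> centre in tool axes [0.0748 0.0347 0.0012] down [-0.  0. -1.]
t 11.98 tcp [ 0.6222 -0.047   0.0347] az_x 155.45 q [-0.26  0.74  1.39  0.    1.02  1.74] w 0.0006
r 0.0731 phi -24.2 Ftool [ 0.19  0.45 -0.42] -> centre in tool axes [0.0731 0.0347 0.0005] down [-0.  0. -1.]
[(128, np.float64(-118.0), 397, 239), (128, np.float64(-119.0), 397, 239), (128, np.float64(-121.0), 396, 240), (128, np.float64(-122.0), 396, 240), (128, np.float64(-123.0), 396, 240), (128, np.float64(-113.0), 398, 237)]
dot az -118.0
```

View pics/s6.png

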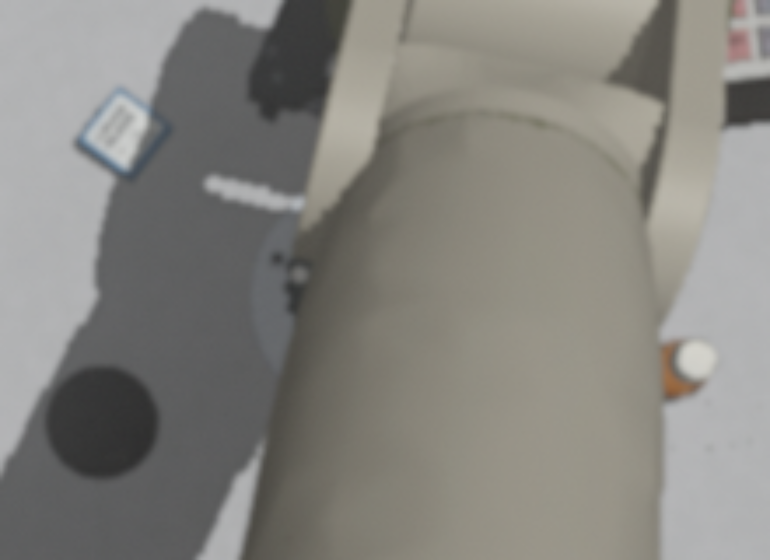

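```bash
cat > az.py <<'E'
import sys
from h import *
n=sys.argv[1]; x,y,z=map(float,sys.argv[2:5]); c=np.array([.5555,-.0171,z]) 
u,v=w2px(n,c).astype(int)
p=px2w(n,max(u-110,0)+x/3.5,max(v-80,0)+y/3.5,z)
for cc in (c,np.array([.554,-.018,z])):
    d=p-cc; print(n,'dot r',np.hypot(*d[:2]).round(4),'az',np.degrees(np.arctan2(d[1],d[0])).round(1))
E
python3 az.py top 300 273 .0553; python3 -m handwheel '{"travel":[[0.008,0,0],[0.007,0,0],[0.0025,0,0],[0,0,0]],"twist":[0,0,0,0]}' >/dev/null;python3 st.py; python3 dot.py scene s7 .0553
```

```text
top dot r 0.0419 az 83.8
top dot r 0.043 az 81.9
t 12.37 tcp [ 0.6088 -0.0403  0.0357] az_x 155.47 q [-0.26  0.71  1.44 -0.    0.98  1.74] w 0.0005
r 0.0581 phi -23.5 Ftool [-13.43   6.6   -1.85] -> centre in tool axes [0.0584 0.0352 0.0011] down [ 0.008 -0.003 -1.   ]
[(58, np.float64(-166.0), 380, 280), (58, np.float64(83.0), 374, 248), (58, np.float64(82.0), 374, 248), (56, np.float64(-180.0), 374, 277), (55, np.float64(-152.0), 387, 282), (55, np.float64(-160.0), 383, 281)]
dot az -166.0
```

View pics/s7.png

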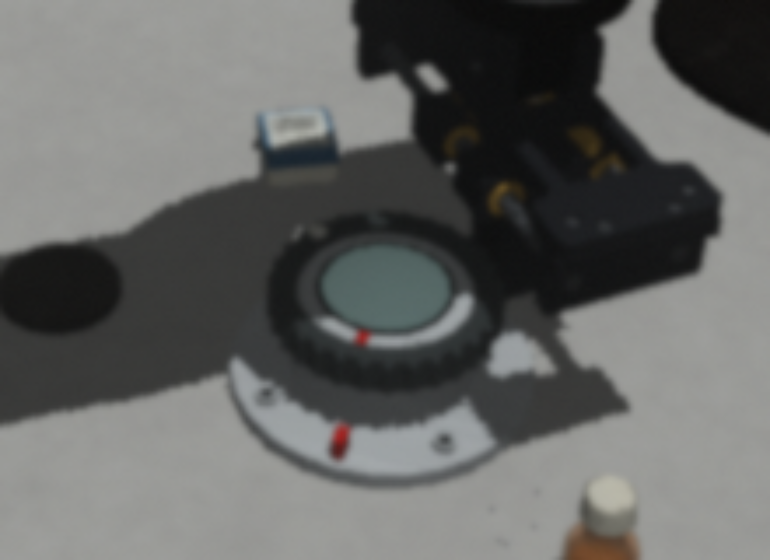

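The dot's azimuth is about 82.5°, so the ring is at about 240° (4.19 rad) and has 480° left. The scene view shows the fingers against the rim at the far right and the bystanders unmoved. I'll start pass 2.

```bash
python3 -m handwheel '{"travel":[[0.0002,0,-0.0048],[0.0002,0,-0.0048],[0.0002,0,-0.0048],[0.0002,0,-0.0048],[0.0002,0,-0.0048],[0.0002,0,-0.0048],[0.0002,0,-0.0048],[0.0002,0,-0.0048],[0.0002,0,-0.0048],[0.0002,0,-0.0048],[0.0002,0,-0.0048],[0.0002,0,-0.0048],[0.0002,0,-0.0048],[0.0002,0,-0.0048],[0.0002,0,-0.0048],[0.0002,0,-0.0048]],"twist":[-5,-5,-5,-5,-5,-5,-5,-5,-5,-5,-5,-5,-5,-5,-5,-5]}' >/dev/null;python3 st.py;  python3 -m handwheel '{"travel":[[0.0002,0,-0.0048],[0.0002,0,-0.0048],[0.0002,0,-0.0048],[0.0002,0,-0.0048],[0.0002,0,-0.0048],[0.0002,0,-0.0048],[0.0002,0,-0.0048],[0.0002,0,-0.0048],[0.0002,0,-0.0048],[0.0002,0,-0.0048]],"twist":[-5,-5,-5,-5,-5,-5,-5,-5,-5,-5]}' >/dev/null;python3 st.py
```

```text
t 13.75 tcp [0.5893 0.0306 0.0355] az_x -124.29 q [-0.15  0.68  1.51  0.    0.95  0.45] w 0.0004
r 0.0585 phi 54.7 Ftool [-13.27   0.76   1.71] -> centre in tool axes [ 0.0587  0.0352 -0.0012] down [ 0.005  0.002 -1.   ]
t 14.58 tcp [0.5411 0.0394 0.035 ] az_x -74.27 q [-0.14  0.6   1.66  0.    0.89 -0.42] w 0.0005
r 0.0583 phi 104.3 Ftool [-15.18  -4.3    1.58] -> centre in tool axes [ 0.0584  0.0348 -0.0014] down [-0.001  0.004 -1.   ]
```

```bash
python3 -m handwheel '{"travel":[[0.0002,0,-0.0048],[0.0002,0,-0.0048],[0.0002,0,-0.0048],[0.0002,0,-0.0048],[0.0002,0,-0.0048],[0.0002,0,-0.0048],[0.0002,0,-0.0048],[0.0002,0,-0.0048],[0.0002,0,-0.0048],[0.0002,0,-0.0048],[0.0002,0,-0.0048],[0.0002,0,-0.0048]],"twist":[-5,-5,-5,-5,-5,-5,-5,-5,-5,-5,-5,-5]}' >/dev/null;python3 st.py;  python3 -m handwheel '{"travel":[[0.0002,0,-0.0048],[0.0002,0,-0.0048],[0.0002,0,-0.0048],[0.0002,0,-0.0048],[0.0002,0,-0.0048],[0.0002,0,-0.0048],[0.0002,0,-0.0048],[0.0002,0,-0.0048],[0.0002,0,-0.0048],[0.0002,0,-0.0048],[0.0002,0,-0.0048]],"twist":[-5,-5,-5,-5,-5,-5,-5,-5,-5,-5,-5]}' >/dev/null;python3 st.py; python3 dot.py top s8 .0563; python3 dot.py scene s9 .0563
```

```text
t 15.58 tcp [ 0.4997 -0.0009  0.0345] az_x -14.24 q [-0.24  0.53  1.78  0.    0.84 -1.56] w 0.0007
r 0.0581 phi 163.8 Ftool [-15.46 -12.75   0.65] -> centre in tool axes [ 0.0584  0.034  -0.002 ] down [-0.008  0.003 -1.   ]
t 16.5 tcp [ 0.5111 -0.0536  0.0348] az_x 40.79 q [-0.33  0.55  1.74 -0.01  0.86 -2.61] w 0.0004
r 0.0575 phi -140.6 Ftool [-28.92 -12.21   0.95] -> centre in tool axes [ 0.0577  0.0344 -0.0015] down [-0.009 -0.002 -1.   ]
[(167, np.float64(-72.0), 398, 219), (167, np.float64(-73.0), 398, 219), (166, np.float64(-74.0), 398, 220), (166, np.float64(-75.0), 398, 220), (166, np.float64(-76.0), 398, 220), (166, np.float64(-69.0), 397, 218)]
dot az -72.0
[(73, np.float64(-68.0), 422, 270), (73, np.float64(-69.0), 422, 270), (71, np.float64(-65.0), 422, 269), (71, np.float64(-66.0), 422, 269), (71, np.float64(-67.0), 422, 269), (62, np.float64(-62.0), 422, 268)]
dot az -68.0
```

View pics/s8.png

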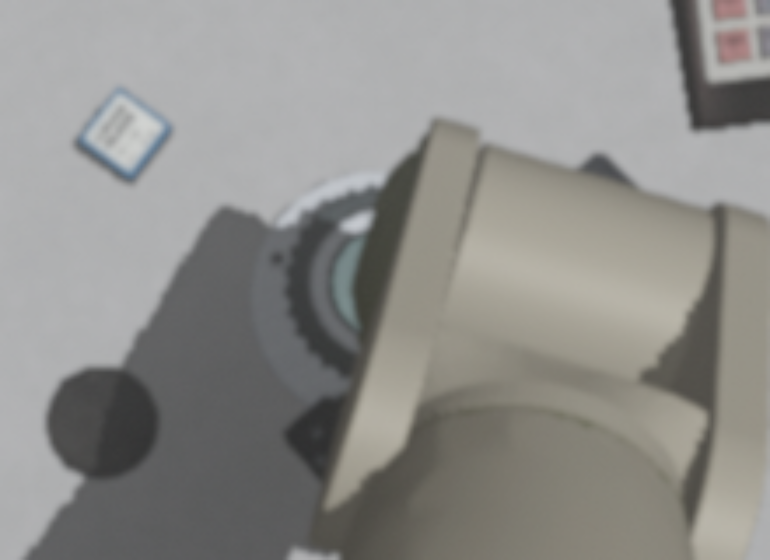

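View pics/s9.png

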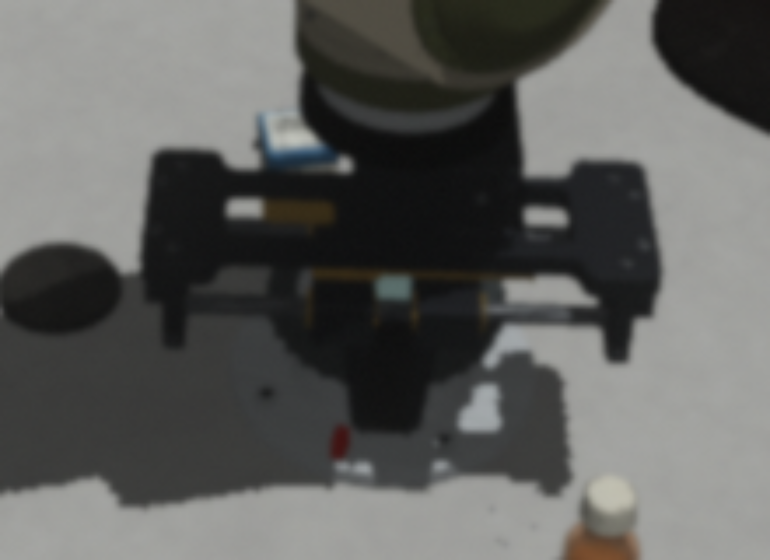

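The dot is hidden here (predicted azimuth about -33°), and the bystanders are in place. I'll back off, rewind and then measure.

```bash
python3 -m handwheel '{"travel":[[-0.022,0,0],[0.0005,0,0.009],[0.0005,0,0.009],[0.0005,0,0.009],[0.0005,0,0.009],[0.0005,0,0.009],[0.0005,0,0.009],[0.0005,0,0.009],[0.0005,0,0.009],[0.0005,0,0.009],[0.0005,0,0.009],[0.0005,0,0.009],[0.0005,0,0.009],[0.0005,0,0.009],[0.0005,0,0.009],[0.0005,0,0.009],[0.0005,0,0.009],[0.0005,0,0.009],[0.0005,0,0.009]],"twist":[0,7,7,7,7,7,7,7,7,7,7,7,7,7,7,7,7,7,7]}' >/dev/null;python3 st.py
python3 -m handwheel '{"travel":[[0.0005,0,0.009],[0.0005,0,0.009],[0.0005,0,0.009],[0.0005,0,0.009],[0.0005,0,0.009],[0.0005,0,0.009],[0.0005,0,0.009],[0.0005,0,0.009],[0.0005,0,0.009],[0.0005,0,0.009],[0.0005,0,0.009],[0.0005,0,0.009],[0.0005,0,0.009],[0.0005,0,0.009],[0.0005,0,0.009],[0.0005,0,0.009],[0.0005,0,0.009],[0,0,0],[0,0,0]],"twist":[7,7,7,7,7,7,7,7,7,7,7,7,7,7,7,7,7,0,0]}' >/dev/null;python3 st.py; python3 dot.py scene s10 .0567
```

```text
t 18.18 tcp [0.5477 0.0561 0.0348] az_x -85.84 q [-0.11  0.61  1.63  0.    0.9  -0.18] w 0.0
r 0.0736 phi 96.1 Ftool [-0.64  0.42  0.22] -> centre in tool axes [0.0736 0.0348 0.0025] down [-0.  0. -1.]
t 19.77 tcp [ 0.6208 -0.0484  0.0348] az_x 155.6 q [-0.27  0.74  1.39  0.    1.01  1.73] w 0.0005
r 0.0724 phi -25.6 Ftool [ 0.78  0.94 -0.05] -> centre in tool axes [ 0.0724  0.0348 -0.0016] down [-0.  0. -1.]
[(60, np.float64(-30.0), 421, 257), (60, np.float64(-31.0), 421, 257), (60, np.float64(-32.0), 421, 257), (57, np.float64(-173.0), 377, 278), (57, np.float64(-29.0), 421, 256), (57, np.float64(-168.0), 379, 279)]
dot az -30.0
```

View pics/s10.png

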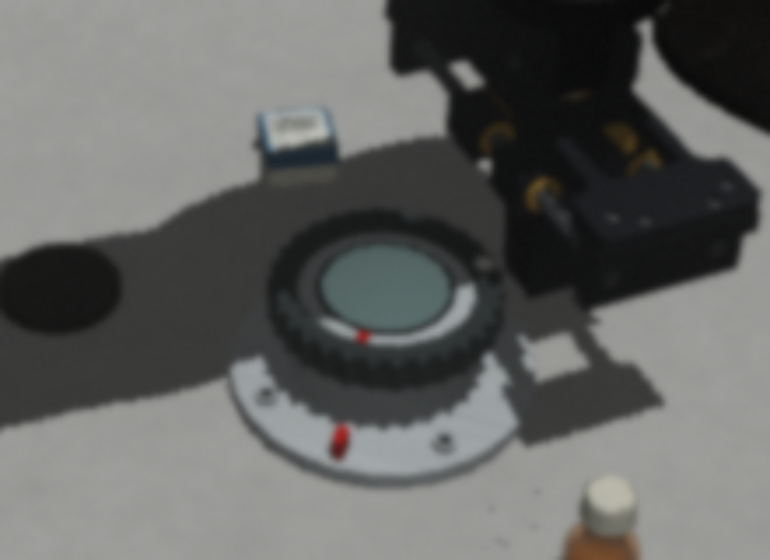

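```bash
python3 az.py scene 487 265 .0567; python3 -m handwheel '{"travel":[[0.008,0,-0.0016],[0.007,0,0],[0.0018,0,0],[0,0,0]],"twist":[0,0,0,0]}' >/dev/null;python3 st.py;  python3 -m handwheel '{"travel":[[0.0002,0,-0.0048],[0.0002,0,-0.0048],[0.0002,0,-0.0048],[0.0002,0,-0.0048],[0.0002,0,-0.0048],[0.0002,0,-0.0048],[0.0002,0,-0.0048],[0.0002,0,-0.0048],[0.0002,0,-0.0048],[0.0002,0,-0.0048],[0.0002,0,-0.0048],[0.0002,0,-0.0048],[0.0002,0,-0.0048],[0.0002,0,-0.0048],[0.0002,0,-0.0048],[0.0002,0,-0.0048]],"twist":[-5,-5,-5,-5,-5,-5,-5,-5,-5,-5,-5,-5,-5,-5,-5,-5]}' >/dev/null;python3 st.py;  python3 dot.py scene s11 .057
```

```text
scene dot r 0.0438 az -33.3
scene dot r 0.0446 az -31.3
t 20.15 tcp [ 0.6091 -0.0408  0.036 ] az_x 155.45 q [-0.26  0.71  1.44 -0.    0.98  1.74] w 0.0006
r 0.0586 phi -23.8 Ftool [-17.3    7.41  -2.19] -> centre in tool axes [0.059  0.0353 0.0008] down [ 0.01  -0.003 -1.   ]
t 21.48 tcp [0.5892 0.0313 0.0356] az_x -124.3 q [-0.15  0.67  1.51  0.01  0.95  0.45] w 0.0005
r 0.0589 phi 55.2 Ftool [-18.99   2.62  -0.14] -> centre in tool axes [ 0.0592  0.0352 -0.0007] down [ 0.007  0.004 -1.   ]
[(71, np.float64(50.0), 389, 243), (71, np.float64(49.0), 389, 243), (70, np.float64(51.0), 388, 243), (65, np.float64(52.0), 388, 244), (64, np.float64(48.0), 390, 243), (64, np.float64(47.0), 390, 243)]
dot az 50.0
```

View pics/s11.png

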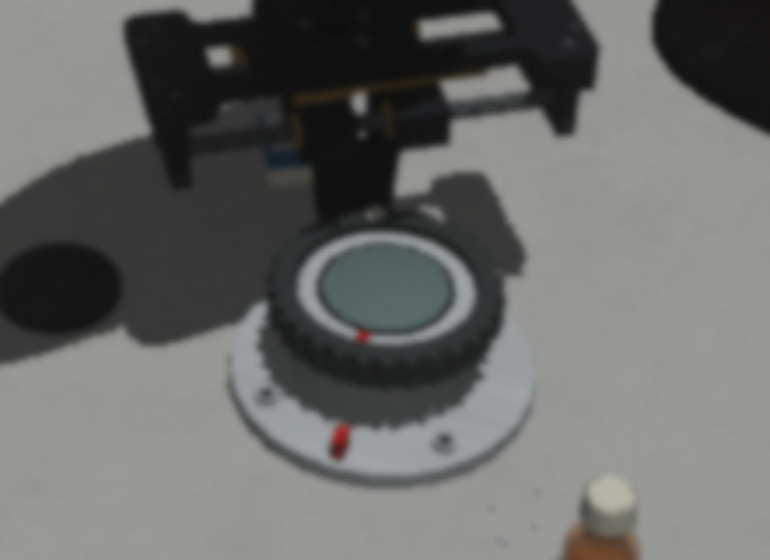

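The dot is at about 48°, just in front of the fingertip, with no slip. That leaves roughly 154°, so I'll push 150° and look.

```bash
python3 -m handwheel '{"travel":[[0.0002,0,-0.0048],[0.0002,0,-0.0048],[0.0002,0,-0.0048],[0.0002,0,-0.0048],[0.0002,0,-0.0048],[0.0002,0,-0.0048],[0.0002,0,-0.0048],[0.0002,0,-0.0048],[0.0002,0,-0.0048],[0.0002,0,-0.0048],[0.0002,0,-0.0048],[0.0002,0,-0.0048],[0.0002,0,-0.0048],[0.0002,0,-0.0048],[0.0002,0,-0.0048],[0.0002,0,-0.0048],[0.0002,0,-0.0048],[0.0002,0,-0.0048]],"twist":[-5,-5,-5,-5,-5,-5,-5,-5,-5,-5,-5,-5,-5,-5,-5,-5,-5,-5]}' >/dev/null;python3 st.py;  python3 dot.py top s12 .0575;python3 -m handwheel '{"travel":[[0.0002,0,-0.0048],[0.0002,0,-0.0048],[0.0002,0,-0.0048],[0.0002,0,-0.0048],[0.0002,0,-0.0048],[0.0002,0,-0.0048],[0.0002,0,-0.0048],[0.0002,0,-0.0048],[0.0002,0,-0.0048],[0.0002,0,-0.0048],[0.0002,0,-0.0048],[0.0002,0,-0.0048],[0,0,0],[0,0,0]],"twist":[-5,-5,-5,-5,-5,-5,-5,-5,-5,-5,-5,-5,0,0]}' >/dev/null;python3 st.py
```

```text
t 23.03 tcp [0.5073 0.0167 0.0344] az_x -34.25 q [-0.2   0.54  1.76  0.    0.85 -1.17] w 0.0005
r 0.0588 phi 145.0 Ftool [-16.36 -10.13  -0.18] -> centre in tool axes [ 0.0591  0.0339 -0.0007] down [-0.008  0.003 -1.   ]
[(165, np.float64(-116.0), 397, 238), (165, np.float64(-117.0), 397, 238), (165, np.float64(-118.0), 397, 238), (164, np.float64(-114.0), 398, 237), (164, np.float64(-115.0), 398, 237), (163, np.float64(-119.0), 397, 239)]
dot az -116.0
t 24.25 tcp [ 0.5027 -0.0414  0.0346] az_x 25.54 q [-0.31  0.54  1.77 -0.01  0.84 -2.33] w 0.0002
r 0.0582 phi -155.3 Ftool [-25.82 -12.76  -2.69] -> centre in tool axes [ 0.0584  0.0341 -0.001 ] down [-0.009 -0.001 -1.   ]
```

View pics/s12.png

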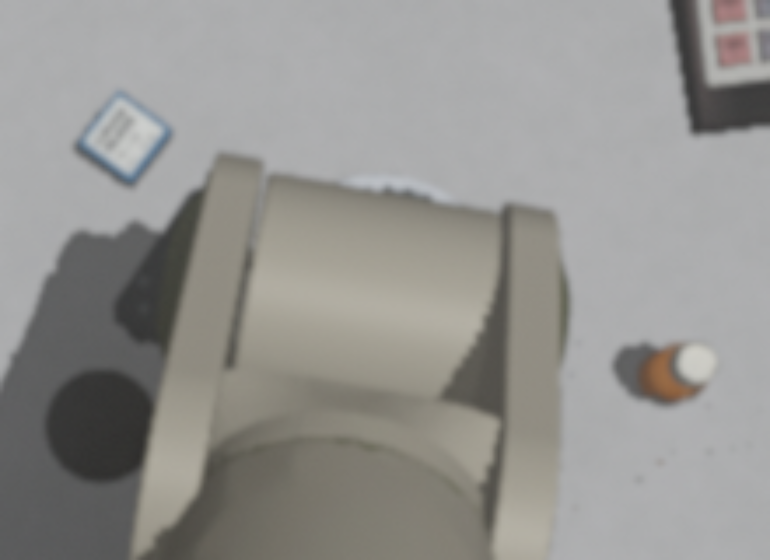

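In the top view the arm hides the cell, and the box, cap and bottle are unmoved. I'll back off, rise and look.

```bash
python3 -m handwheel '{"travel":[[-0.012,0,0],[-0.014,0,0],[0,-0.035,0],[0,-0.035,0],[0,-0.035,0],[0,-0.035,0],[0,-0.035,0],[0,-0.03,0.02],[0,-0.01,0.038],[0,0,0.038],[0,0,0.038],[0,0,0.038],[0,0,0.038],[0,0,0]],"twist":[0,0,0,0,0,0,0,0,0,0,0,0,0,0]}' >/dev/null;python3 st.py;  python3 dot.py top s13 .058;python3 dot.py scene s14 .058
```

```text
t 25.42 tcp [0.3896 0.1425 0.2498] az_x 25.79 q [ 0.07  0.06  1.78  0.    1.31 -1.96] w 0.0003
r 0.2302 phi 136.1 Ftool [ 0.65 -0.88  0.25] -> centre in tool axes [ 0.0799  0.2495 -0.2162] down [-0.     0.001 -1.   ]
[(189, np.float64(-163.0), 382, 251), (189, np.float64(-164.0), 382, 251), (183, np.float64(-165.0), 381, 251), (183, np.float64(-166.0), 381, 251), (180, np.float64(-160.0), 383, 251), (180, np.float64(-161.0), 383, 251)]
dot az -163.0
[(148, np.float64(-164.0), 381, 279), (146, np.float64(-165.0), 380, 279), (146, np.float64(-166.0), 380, 279), (128, np.float64(-167.0), 379, 279), (128, np.float64(-168.0), 379, 279), (128, np.float64(-169.0), 379, 279)]
dot az -164.0
```

View pics/s13.png

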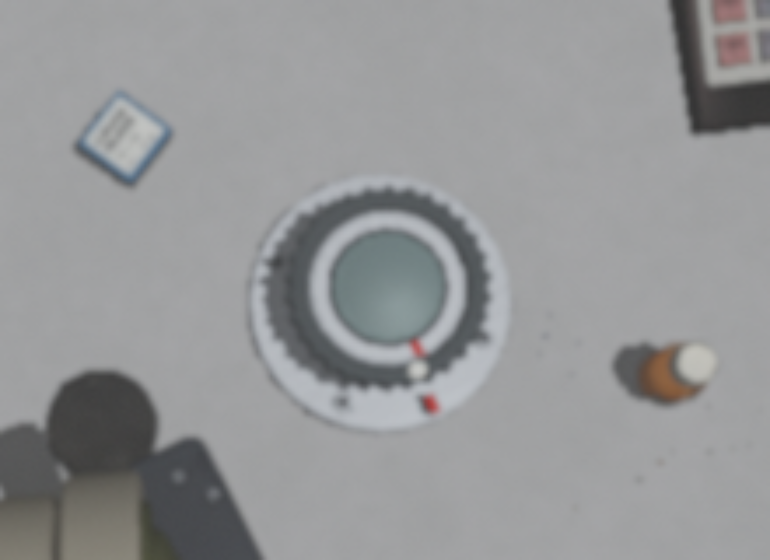

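View pics/s14.png

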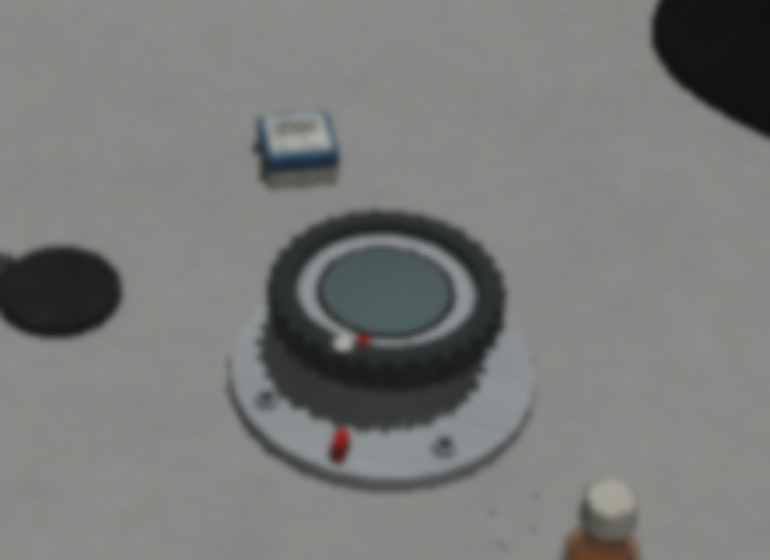

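```bash
cat > az2.py <<'E'
from h import *
def pt(n,x,y,z):
    u,v=w2px(n,np.array([.5555,-.0171,.058])).astype(int); return px2w(n,u-110+x/3.5,v-80+y/3.5,z)
for n,d,l,g in (('top',(418,370),(417,348),(388,286)),('scene',(342,343),(364,339),(386,289))):
    D=pt(n,*d,.058);L=pt(n,*l,.0525);G=pt(n,*g,.056)
    for c in (G,np.array([.5555,-.0171,0]),np.array([.554,-.018,0])):
        f=lambda p:np.degrees(np.arctan2(*(p-c)[1::-1])); print(n,c[:2].round(4),np.linalg.norm((D-c)[:2]).round(4),np.linalg.norm((L-c)[:2]).round(4),'dot',f(D).round(1),'line',f(L).round(1),'diff',(f(D)-f(L)).round(1))
E
python3 az2.py
```

```text
top [ 0.5544 -0.0173] 0.0429 0.0325 dot -162.8 line -156.1 diff -6.8
top [ 0.5555 -0.0171] 0.044 0.0336 dot -163.0 line -156.5 diff -6.5
top [ 0.554 -0.018] 0.0423 0.0319 dot -163.6 line -156.9 diff -6.7
scene [ 0.5537 -0.0184] 0.0401 0.0286 dot -165.9 line -157.5 diff -8.4
scene [ 0.5555 -0.0171] 0.0421 0.0307 dot -164.8 line -156.6 diff -8.2
scene [ 0.554 -0.018] 0.0404 0.029 dot -165.5 line -157.0 diff -8.4
```

The dot is about 7° (0.12 rad) short of the line, so the ring is at about 12.44 rad. That is well inside ±0.3 rad, and both cameras agree within 2°. The bystanders are unmoved and the arm is clear, so I'm handing in.

```bash
python3 -c "
from bench import manip
print(manip.finish_job())"
```

```text
the job is handed in; nothing more can be done
None
```

I turned the ring anticlockwise until its white dot came to the red line for the second time. I used three arc passes with the side of the closed fingers on the rim, then backed off, rose clear and handed the job in at about 25.5 s. No verdict was reported.

- **Ring angle:** the last pictures put the dot 6.7° (top camera) to 8.3° (scene camera) short of the line, so the ring is at about 12.44 rad. The allowed range is 12.27 to 12.87. The pushes add up to the same second meeting: start at about 71°, then about 169°, 244° and 229°.
- **Lost contact in pass 1:** the finger came off the rim near the end because my first fix of the ring's axis from the pictures was about 1.5 mm off. I corrected the axis from the contact positions and re-measured the dot. Passes 2 and 3 showed no measurable slip.
- **Forces:** the push on the rim stayed below about 32 N at every check.
- **Bystanders and clearance:** the cap, box and bottle looked unmoved in the last pictures; I compared them by eye and did not measure them. The wrist force was near zero, with the tool 0.25 m up and well away from the cell.

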